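# Seat the lid of the repair-kit canister

### The job

The lid of the stainless steel canister is sitting askew, with its two black ears up on the rim. Take it by its black bar and, without pressing hard, turn it until the ears drop into the two orange-floored notches and the lid is fully home, either way round, then let go. Leave the blue canister's lid just as it is.

Things in the scene. Friction and masses are not known exactly. Their poses are not given: they have to be found in the camera images.
- steel_lid_grip (a point): Centre of the upright black bar on the loose steel lid (0.16 kg): bar 56 mm long (its x), 14 thick (y), 38 tall (z); point half-way up, on the lid's axis. The lid's flat top (disc 66 across) is 19 below it. Black ears stick out along +x and -x. Askew, this point is 31 above the rim, with the ears 50 to 90 degrees off the notches; home, 21 above. Plug below the disc: 5 play all round in the mouth.
- steel_lid_ear (a point): Top of one black ear of the steel lid, 45 mm from the lid's axis, on its +x side; a like ear is on the -x side. Each ear is 14 wide and 12 thick, its top level with the lid's flat top, and reaches 50 from the axis, just past the rim.
- steel_canister_mouth (a point): Centre of the steel canister's mouth at rim height (110 mm above the shelf), z up. Canister fixed to the shelf, 96 across, mouth 76, steel with thin black band and black foot. Two notches with orange floors, 10 deep, cut the rim along +x and -x of this frame; each spans 52 degrees of rim, so the lid drops when its ears' line is within about 12 degrees of the notches' line, either way round.
- blue_lid_ear (a point): Top of one white ear of the other lid, 45 mm from that lid's axis. That lid (white bar and ears, steel disc) sits askew in the same way on a blue canister of the same size; it is to be left as it is.
There are look-alikes about, which are no part of the job. What is shaped like the part that bears steel_canister_mouth but green or red is not meant.

How it is judged:
By the outcome, as a careful person would: the job done as asked, in the order asked, and still so for the second after the job is handed in, with the robot touching nothing.
It also fails if it takes over 32 s, if anything falls off the work surface, if the arm or the gripper's body presses on something with over 40 N, if the wrist force passes 120 N, or if a joint passes its speed limit or range.

### The arm

A 7-joint arm with a two-finger parallel gripper is mounted at the origin on the work surface. World frame = base frame: x ahead of the robot, y to its left, z up, the work surface at z = 0. Lengths are in m, angles in rad, forces in N, time in s.
With the tool pointing down it reaches from about 0.4 to 0.85 m from the base axis. Payload 4.5 kg.
Tool frame: the origin (TCP) lies at the very end of the fingers, on their centre line; the grasp point (between the pads) lies 19 mm behind it (tcp_to_grasp is the z of the grasp point in the tool frame, in m); z points along the fingers, y is the line along which they close (so a half turn about z gives the same grasp; the last joint's range is limited). The gripper opens to 88 mm and grips with 3 to 60 N. Pads are 18 mm wide; open, the fingers measure 123 mm over their backs; the gripper's body (75 mm by 187 mm) begins 45 mm behind the grasp point.
Start: joints at [1.142, 0.689, -0.195, 1.565, 0.157, 0.902, -0.215], TCP at [0.279, -0.559, 0.239] pointing down, gripper open.
Joint ranges: [-3.01, 3.01], [-0.46, 2.08], [-1.47, 1.51], [0.13, 2.56], [-1, 4.14], [0.04, 2.09], [-2.66, 2.66]. Speed limits (rad/s): [2.57, 2.57, 3.14, 3.14, 3.14, 3.14, 3.14].

### API

Orientations are given as a unit quaternion [x, y, z, w].
In Python, from plant import * gives the robot as it stands. The module is installed in compiled form; this text tells all that it offers.
- The arm moves only by the shell command python3 -m jog 'ROWS' [OPENING] [FORCE]. ROWS is JSON, a list that holds one entry, the list of rows, each a list of 6 numbers: the shift along the tool's x, y, z in m, then the turn, a rotation vector about the tool's x, y, z in rad. In form: [[[dx, dy, dz, ax, ay, az], ...]]. A call has 1 to 12 rows; each row shifts and turns the commanded pose from where the row before left it, along the tool's axes as they then stand; what a row does not reach is not made up. A row lasts 1/8 s, in which the tool goes at most 62.5 mm and 10.7 degrees, less where a joint would pass 70% of its speed; a pose out of reach is approached as far as the arm can. A call with a gripper value outside its range is refused whole. OPENING is the finger opening in m, from 0 to 0.0881, set as the call begins (- or left out, the last holds). The fingers move at their own pace and stop on an object; FORCE is the grip in N (left out, the last holds). Time passes only in rows, so rows that do not move let the fingers close. It gives the time, the measured TCP pose, the force, the opening and the grip force at its end, in the units of the state.
- get_state(): the state, without advancing time (a new reading comes with each control period).
- snapshot(name): name is "scene" or "top" or "wrist"; returns a dict with "frame" (400x640x3 uint8, red, green, blue), "mtx" (3x3 intrinsics, pixels), "D" ([k1, k2, p1, p2, k3] as OpenCV has them; the pictures are not rectified), "xyz" and "orientation" of the camera in the world; the wrist camera has in their place "mount" (4x4, takes a point from camera to tool coordinates, whose origin is the TCP and whose axes are the flange's). Camera axes: x right, y down, z forward; pixel columns grow to the right and rows downward; lengths in m; the calibration is good to about 2 mm. A picture is of the moment at which its call begins: read the wrist's pose just before it. There is no depth.
- finish_job(): hands the job in; it is judged then, once.
The state is a dict: "clock": time; "q": joint angles; "qd": joint speeds; "joint_torque": joint torques, N m; "tool_pos": TCP position; "eef_rot": TCP orientation; "contact_force": force on the tool from outside, world axes, zero at the start; "moment": the same for the moment, N m; "opening": opening from 0.0 (shut) to 1.0 (fully open); "finger_force": force on a finger pad.
Only numpy, scipy, OpenCV 4.12 (cv2) and the standard library are available. Lean on these libraries where they do the work, as an engineer would, in place of code of your own. Each camera call takes 0.05 s, during which the arm holds its last target. There are 200 camera calls.

## Working session

There is one attempt and no reset: what is moved stays moved. The work goes in short steps, Python scripts to look and compute and a shell command to move; the robot and the scene stay as the last step left them, time stands still between calls to the robot, and variables do not carry over. Pictures are saved under pics/ and viewed, at most 10 in all, crops included, and the job is handed in when it is done.

```bash
mkdir -p pics
cat > h.py <<'E'
from plant import *
import numpy as np, cv2, pickle
from scipy.spatial.transform import Rotation as R
def snap(n,tag):
    st=get_state(); s=snapshot(n); s['st']=st
    cv2.imwrite(f'pics/{tag}.png',s['frame'][:,:,::-1]); pickle.dump(s,open(f'pics/{tag}.pkl','wb')); return s
def campose(s):
    if 'mount' in s:
        T=np.eye(4);T[:3,:3]=R.from_quat(s['st']['eef_rot']).as_matrix();T[:3,3]=s['st']['tool_pos']
        T=T@np.array(s['mount']); return T[:3,:3],T[:3,3]
    return R.from_quat(s['orientation']).as_matrix(),np.array(s['xyz'])
def ray(s,uv,z):
    A,c=campose(s)
    p=cv2.undistortPoints(np.array(uv,float).reshape(-1,1,2),np.array(s['mtx']),np.array(s['D'])).reshape(-1,2)
    d=np.c_[p,np.ones(len(p))]@A.T
    return c+d*((z-c[2])/d[:,2])[:,None]
def proj(s,P):
    A,c=campose(s); X=(np.atleast_2d(P)-c)@A
    return cv2.projectPoints(X,np.zeros(3),np.zeros(3),np.array(s['mtx']),np.array(s['D']))[0].reshape(-1,2)
E
python3 - <<'E'
from h import *
a=snap('scene','scene0');b=snap('top','top0')
for s in(a,b):print(s['xyz'],s['orientation'],s['mtx'])
print(get_state())
E
```

```text
[1.01317033 0.57666642 0.82177164] [ 0.31164793  0.88444909 -0.32796662 -0.11429468] [[443.34574551   0.         320.18463705]
 [  0.         443.34574551 199.87969975]
 [  0.           0.           1.        ]]
[0.44880154 0.06211289 0.89049861] [ 0.71296819 -0.69602356  0.05849534 -0.06169163] [[413.53485943   0.         323.3654238 ]
 [  0.         413.53485943 202.48120224]
 [  0.           0.           1.        ]]
{'clock': 0.1, 'q': array([ 1.14182406,  0.68991596, -0.19454095,  1.56620099,  0.15732417,
        0.90249871, -0.21508185]), 'qd': array([ 0.00065992, -0.00309545, -0.00100809, -0.00095775, -0.00077456,
       -0.00031766, -0.00019247]), 'joint_torque': array([-3.54653821e-03, -5.28498673e+01, -1.27176426e+00, -1.53837276e+01,
       -5.26026764e-02,  1.94310982e-03,  5.56131602e-05]), 'tool_pos': array([ 0.27874071, -0.55878668,  0.23799128]), 'eef_rot': array([ 9.73335282e-01,  2.29385629e-01, -2.45101396e-04, -7.76402926e-04]), 'contact_force': array([1.24519868, 0.04625289, 0.81862591]), 'moment': array([0.00497254, 0.00811782, 0.00728416]), 'finger_force': 0.0, 'opening': 1.005060050485639}
```

View pics/scene0.png

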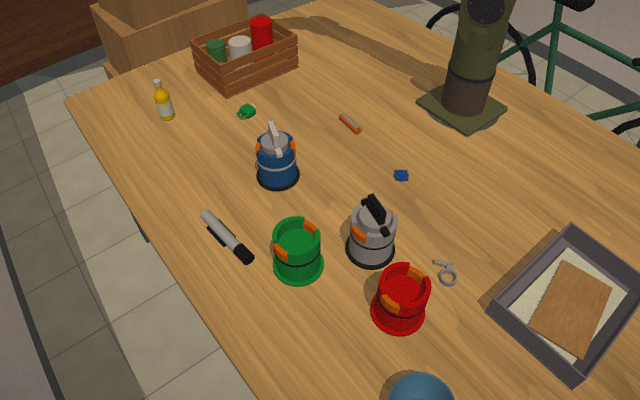

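View pics/top0.png

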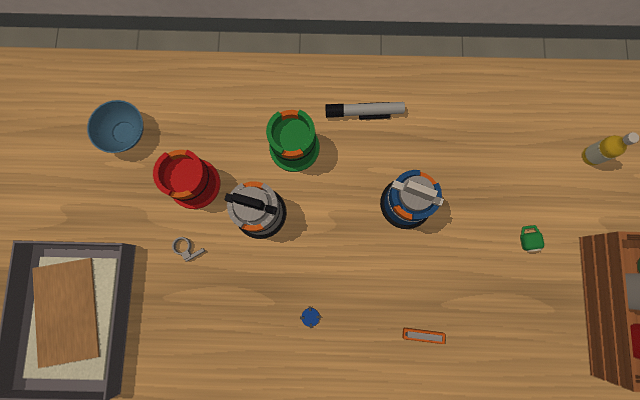

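Run:
```python
from h import *
t=pickle.load(open('pics/top0.pkl','rb')); sc=pickle.load(open('pics/scene0.pkl','rb'))
def orange(f):
    h=cv2.cvtColor(f,cv2.COLOR_RGB2HSV); return cv2.inRange(h,(5,170,120),(20,255,255))
def comps(m,box,mn=15):
    x0,y0,x1,y1=box; mm=np.zeros_like(m); mm[y0:y1,x0:x1]=m[y0:y1,x0:x1]
    n,_,st,c=cv2.connectedComponentsWithStats(mm); return [(c[i].round(1),st[i,4]) for i in range(1,n) if st[i,4]>=mn]
f=t['frame']
o=comps(orange(f),(222,175,285,240)); print('orange',o)
P=ray(t,[c for c,_ in o],0.100); print(P)
if len(P)>1: d=P[1]-P[0];print('centre',P.mean(0)[:2],'len',np.hypot(*d[:2]),'ang',np.degrees(np.arctan2(d[1],d[0])))
k=cv2.inRange(f,(0,0,0),(45,45,45)); print('blk',comps(k,(215,185,290,240)))
for c in [(226,200),(277,210)]: print(ray(t,[c],0.16),ray(t,[c],0.122))
a=cv2.resize(f[165:250,205:300],None,fx=4,fy=4,interpolation=cv2.INTER_CUBIC)
b=cv2.resize(sc['frame'][185:270,330:425],None,fx=4,fy=4,interpolation=cv2.INTER_CUBIC)
cv2.imwrite('pics/crop1.png',np.hstack([a,b])[:,:,::-1])
```

```text
orange [(array([252.8, 183.8]), np.int32(91)), (array([252.2, 227.1]), np.int32(103))]
[[0.61834936 0.20619345 0.1       ]
 [0.53337154 0.20282357 0.1       ]]
centre [0.57586045 0.20450851] len 0.08504461036603789 ang -177.72906680461745
blk [(array([249.8, 202.4]), np.int32(448)), (array([270.2, 223. ]), np.int32(288)), (array([272., 221.]), np.int32(42))]
[[0.57463219 0.24176489 0.16      ]] [[0.58117781 0.25111025 0.122     ]]
[[0.55867477 0.14946923 0.16      ]] [[0.5643903  0.15401344 0.122     ]]
```

View pics/crop1.png

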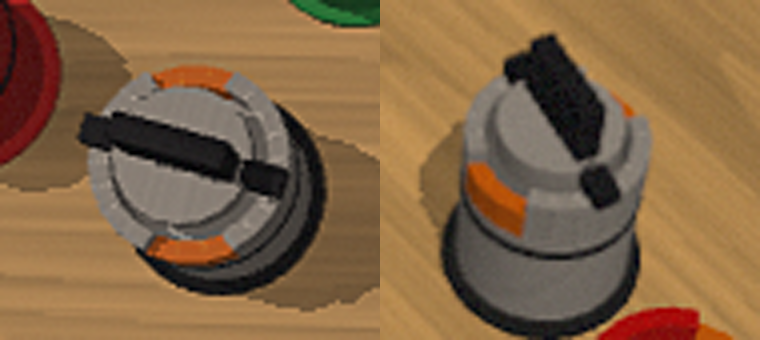

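Candidates in the top view: steel with the black bar at (252,205), blue with the white bar at (416,195), empty green at (291,130), empty red at (184,175). I choose (252,205). The crop confirms black ears along about 80° on a grey body, with orange notches at (253,184) and (252,227), a line about 2° off world x. The sizes agree: 98 mm between ear tips and 85 mm between notch centres.

```bash
python3 -m jog '[[[0,0,-0.06,0,0,0],[0.04,-0.0367,0,0,0,0],[0.04,-0.0367,0,0,0,0],[0.04,-0.0367,0,0,0,0],[0.04,-0.0367,0,0,0,0],[0.04,-0.0367,0,0,0,0],[0.04,-0.0367,0,0,0,0],[0.04,-0.0367,0,0,0,0],[0.04,-0.0367,0,0,0,0],[0.04,-0.0367,0,0,0,0],[0.04,-0.0367,0,0,0,0],[0.04,-0.0367,0,0,0,0]]]' 0.06 10
```

```text
clock: 1.6
tool_pos: [0.4927, -0.0001, 0.2985]
eef_rot: [0.973, 0.229, -0.0, 0.0]
contact_force: [1.4, 0.2, 0.2]
opening: 0.682
finger_force: 0.0
```

```bash
python3 -m jog '[[[0.0405,-0.0365,0,0,0,0],[0.0405,-0.0365,0,0,0,0],[0.0405,-0.0365,0,0,0,0],[0.0405,-0.0365,0,0,0,0],[0,0,0,0,0,-0.156],[0,0,0,0,0,-0.156],[0,0,0,0,0,-0.156],[0,0,0,0,0,-0.156],[0,0,0,0,0,-0.156],[0,0,0,0,0,-0.156],[0,0,0,0,0,0]]]'
python3 - <<'E'
from h import *
s=snap('wrist','w1'); print(s['st']['q'],s['st']['tool_pos'],R.from_quat(s['st']['eef_rot']).as_matrix().round(3))
print(proj(s,[[.576,.2045,.11],[.573,.203,.16]]))
E
```

```text
clock: 2.98
tool_pos: [0.5721, 0.2011, 0.2982]
eef_rot: [0.766, 0.643, -0.0, -0.0]
contact_force: [1.2, -0.2, -1.1]
opening: 0.682
finger_force: 0.0
[-0.13605527  0.63178132 -0.49715863  1.53780836  0.32876198  1.05710109
 -0.88890344] [0.57207714 0.20108572 0.29820916] [[ 0.173  0.985 -0.001]
 [ 0.985 -0.173 -0.   ]
 [-0.    -0.001 -1.   ]]
[[322.78083885 171.44835826]
 [320.03439712 185.87738581]]
```

View pics/w1.png

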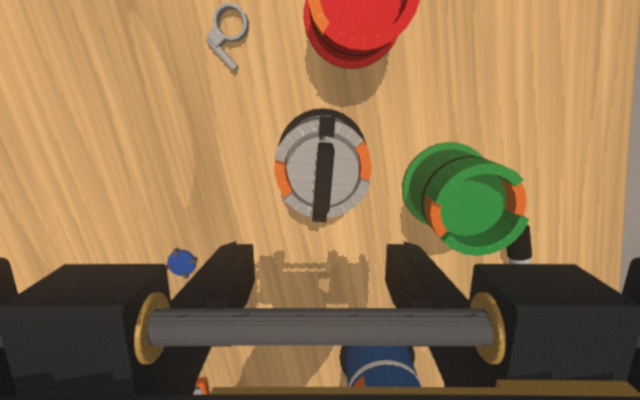

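The wrist view shows the black bar from (325,143) to (320,221), the far ear at (327,126), and notches at (365,160) and (283,180). I'll measure both lines here.

```bash
cat > m.py <<'E'
from h import *
def meas(s,box,zb,mn=25):
    f=s['frame'];x0,y0,x1,y1=box
    h=cv2.cvtColor(f,cv2.COLOR_RGB2HSV);o=cv2.inRange(h,(5,170,120),(20,255,255));k=cv2.inRange(f,(0,0,0),(60,60,60))
    W=np.zeros_like(o);W[y0:y1,x0:x1]=255
    n,_,st,c=cv2.connectedComponentsWithStats(o&W);cs=[c[i] for i in range(1,n) if st[i,4]>mn]
    P=ray(s,cs,.1);print('notch',np.round(cs,1).tolist(),P.round(4).tolist())
    if len(P)==2:
        d=P[1]-P[0];print(' centre',P.mean(0),'len',np.hypot(*d[:2]),'ang',np.degrees(np.arctan2(d[1],d[0])))
    n,l,st,c=cv2.connectedComponentsWithStats(k&W)
    for i in range(1,n):
        if st[i,4]<30:continue
        pts=np.argwhere(l==i)[:,::-1].astype(np.float32)
        Q=ray(s,pts,zb)[:,:2]; r=cv2.minAreaRect((Q*1000).astype(np.float32))
        ev=np.linalg.eigh(np.cov(Q.T))[1][:,1]
        print('blk',st[i].tolist(),'rect',np.round(r[0],1),np.round(r[1],1),'ang',np.degrees(np.arctan2(ev[1],ev[0])))
if __name__=='__main__':
    s=pickle.load(open('pics/w1.pkl','rb')); meas(s,(262,112,378,228),.16)
    print(ray(s,[(327,117)],.122),ray(s,[(325,143),(320,221)],.16))
E
python3 m.py
```

```text
notch [[364.0, 161.1], [281.9, 178.0]] [[0.6176, 0.2057, 0.1], [0.5343, 0.203, 0.1]]
 centre [0.57593887 0.20433139 0.1       ] len 0.08333689663067931 ang -178.11365600146522
blk [287, 112, 71, 24, 470] rect [583.3 252.7] [17.8 55.6] ang 167.53000186018198
blk [314, 143, 20, 78, 971] rect [575.8 205.2] [65.4 12.1] ang 75.41815890041165
[[0.58842134 0.25498019 0.122     ]] [[0.58303384 0.2372498  0.16      ]
 [0.5676402  0.17248703 0.16      ]]
```

```bash
python3 -m jog '[[[0.0046,0.0032,0.04,0,0,0.05],[0,0,0.04,0,0,0],[0,0,0.04,0,0,0],[0,0,0.03,0,0,0],[0,0,0.018,0,0,0],[0,0,0,0,0,0]]]'; python3 -m jog '[[[0,0,0,0,0,0],[0,0,0,0,0,0],[0,0,0,0,0,0],[0,0,0,0,0,0]]]' 0 8
```

```text
clock: 3.78
tool_pos: [0.5757, 0.2051, 0.1298]
eef_rot: [0.781, 0.624, -0.001, -0.0]
contact_force: [1.3, -0.1, -0.8]
opening: 0.679
finger_force: 0.0
clock: 4.28
tool_pos: [0.5765, 0.2054, 0.1311]
eef_rot: [0.781, 0.624, 0.0, 0.0]
contact_force: [-1.2, -0.4, 0.3]
opening: 0.25
finger_force: 0.0
```

```bash
python3 -m jog '[[[0,0,0,0,0,0],[0,0,0,0,0,0],[0,0,0,0,0,0],[0,0,0,0,0,0]]]'
python3 - <<'E'
from h import *
s=snap('wrist','w2')
t=snap('top','t2')
cv2.imwrite('pics/c2.png',np.hstack([cv2.resize(s['frame'][60:300,200:440],(400,400)),cv2.resize(t['frame'][150:250,200:300],(400,400))])[:,:,::-1])
E
```

```text
clock: 4.78
tool_pos: [0.5763, 0.2053, 0.1308]
eef_rot: [0.781, 0.624, 0.0, 0.0]
contact_force: [-0.4, -0.2, 1.2]
opening: 0.156
finger_force: 8.0
```

View pics/c2.png

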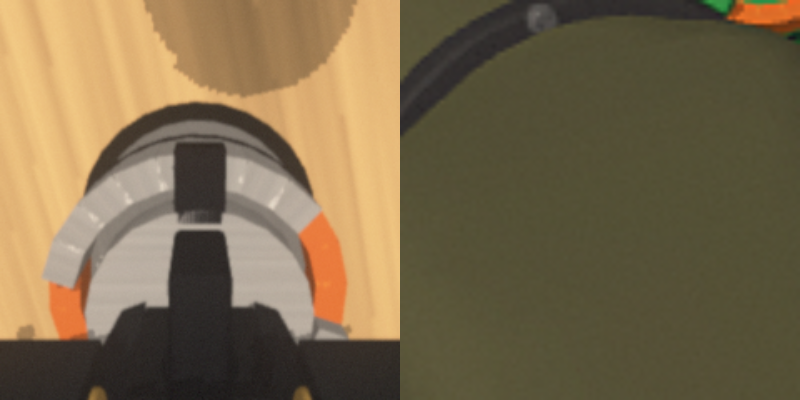

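Firm grip: the opening is 13.7 mm, and the ear at crop (200,180) is in line with the tool x axis at 77°. The top view is blocked by the arm. Next is a turn of −75° in the world, to about 2°.

```bash
python3 -m jog '[[[0,0,-0.001,0,0,0.06],[0,0,0,0,0,0.131],[0,0,0,0,0,0.131],[0,0,0,0,0,0.131],[0,0,0,0,0,0.131],[0,0,0,0,0,0.131],[0,0,0,0,0,0.131],[0,0,0,0,0,0.131],[0,0,0,0,0,0.131],[0,0,0,0,0,0.131],[0,0,0,0,0,0.07],[0,0,0,0,0,0]]]'
python3 - <<'E'
from h import *
s=snap('wrist','w3')
print(s['st']['eef_rot'],s['st']['moment'],s['st']['q'])
t=snap('scene','t3')
cv2.imwrite('pics/c3.png',np.hstack([cv2.resize(s['frame'][60:300,200:440],(400,400)),cv2.resize(t['frame'][180:280,320:420],(400,400))])[:,:,::-1])
E
```

```text
clock: 6.38
tool_pos: [0.5758, 0.2054, 0.1312]
eef_rot: [1.0, 0.021, -0.0, 0.0]
contact_force: [0.3, 0.8, -2.3]
opening: 0.158
finger_force: 8.0
[ 9.99789654e-01  2.05036240e-02 -4.21118516e-04  2.68337597e-04] [0.00905837 0.03259124 0.00091203] [-0.3987033   0.80749246 -0.03477715  1.70418915  0.04283933  0.63163596
 -1.98714267]
```

View pics/c3.png

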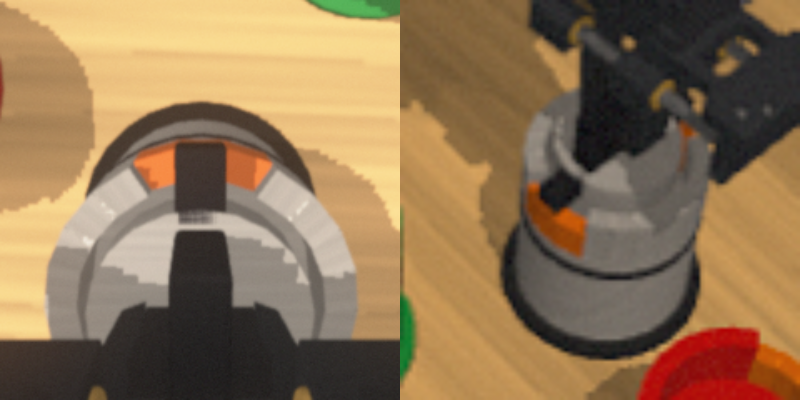

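The ear at crop (200,175) sits centred in the orange notch, with about equal gaps on both sides. I'll lower it gently.

```bash
python3 -m jog '[[[0,0,0.003,0,0,0],[0,0,0.003,0,0,0],[0,0,0.003,0,0,0],[0,0,0.001,0,0,0],[0,0,0,0,0,0]]]'
```

```text
clock: 7.1
tool_pos: [0.5762, 0.2053, 0.1216]
eef_rot: [1.0, 0.02, -0.0, 0.0]
contact_force: [-1.0, 0.4, -1.9]
opening: 0.157
finger_force: 8.0
```

No resistance and 9.6 mm down, so the lid is in the notches. I'll release, then lift straight up once the fingers are clear.

```bash
python3 -m jog '[[[0,0,0,0,0,0],[0,0,0,0,0,0],[0,0,0,0,0,0],[0,0,0,0,0,0],[0,0,0,0,0,0]]]' 0.06 && python3 -m jog '[[[0,0,-0.01,0,0,0],[0,0,-0.03,0,0,0],[0,0,-0.04,0,0,0],[0,0,-0.04,0,0,0],[0,0,-0.04,0,0,0],[0,0,-0.02,0,0,0],[0,0,0,0,0,0]]]'
python3 - <<'E'
from h import *
s=snap('wrist','w4');t=snap('scene','t4')
cv2.imwrite('pics/c4.png',np.hstack([cv2.resize(s['frame'][80:260,230:410],(400,400)),cv2.resize(t['frame'][180:280,320:420],(400,400))])[:,:,::-1])
print(proj(s,[[.622,.206,.101],[.622,.206,.122],[.622,.206,.112]]),proj(t,[[.6209,.2068,.112],[.5309,.2038,.112],[.5309,.2038,.122]]))
E
```

```text
clock: 7.72
tool_pos: [0.5762, 0.2054, 0.1217]
eef_rot: [1.0, 0.02, 0.0, 0.0]
contact_force: [-0.4, -0.5, -0.6]
opening: 0.676
finger_force: 0.0
clock: 8.6
tool_pos: [0.5772, 0.2057, 0.3039]
eef_rot: [1.0, 0.02, 0.002, -0.001]
contact_force: [0.3, 0.5, -0.0]
opening: 0.677
finger_force: 0.0
[[321.64022251 128.21172644]
 [321.73503601 129.99841657]
 [321.68845044 129.12055831]] [[358.04307514 228.37072889]
 [389.07130074 205.80753524]
 [389.62831385 202.71634757]]
```

View pics/c4.png

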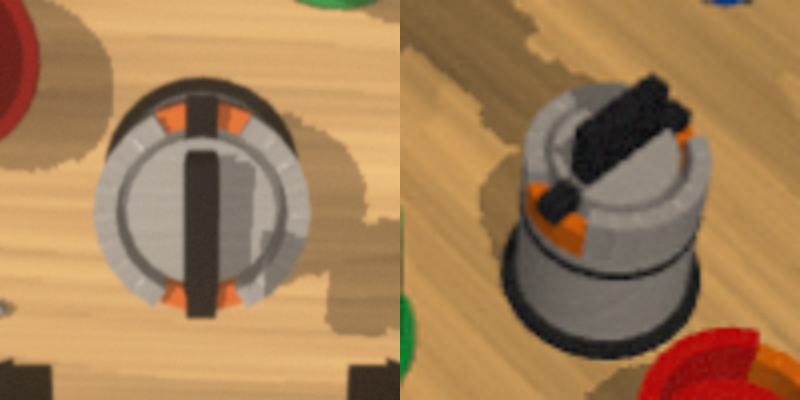

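Both ears are down in the orange notches, at wrist crop (202,115) and (200,290). The disc is level with the rim, the gripper is clear, and the blue canister was not touched. I'm handing the job in.

```bash
python3 -c "from plant import *; print(finish_job())"
```

```text
the job is handed in; nothing more can be done
None
```

The steel lid is turned and fully home with both ears in the orange notches, it has been let go, the blue lid was never approached, and the job was handed in at about 9 s; no verdict was shown.

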